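Point out the missing cap and the open pump outlet

TASK

One of the four outlets on top of the injection pump has lost its screw cap; the cap, the same as the other three, stands among the small parts in the tray. Show your mate which cap goes where: point down at that cap with the fingertips two or three centimetres straight above it and keep still there for two seconds, then point in the same way at the open outlet for two seconds, and then draw the hand up well clear of both. Touch nothing and move nothing, and come down on each from above so that you do not hover low over any other part in the tray or any capped outlet.

Things in the scene. Friction and masses are not known exactly. Their poses are not given: they have to be found in the camera images.
- pump: in-line diesel injection pump of bare aluminium, fixed on a steel bed plate whose top is 22 mm above the work surface; about 300 mm long along its y, 125 mm wide, its flat outlet deck 134 mm above its underside. Origin: centre of its underside, z up. Four outlets in a row along its y on the deck, 40 mm apart (y -60 to 60 mm); which one is open varies. Pump and tray may be on either side
- open_outlet: the pump outlet that has lost its cap: steel, dark hexagon 33 mm wide at the foot and above it a bright bare thread 18 mm wide with a dark bore; 44 mm tall, so 8 mm lower than its capped neighbours; origin at the centre of its foot on the pump's deck, z up; fixed
- outlet_mouth (a point): centre of the open outlet's mouth, at its top, 44 mm above its foot; z up. Point at this
- capped_a: one of the three outlets that still have their cap: dark steel hexagon 33 mm wide at the foot, then a black ribbed plastic screw cap 24 mm wide; 52 mm tall over all, origin at the centre of its foot on the pump's deck, z up; fixed
- capped_b: one of the three outlets that still have their cap: dark steel hexagon 33 mm wide at the foot, then a black ribbed plastic screw cap 24 mm wide; 52 mm tall over all, origin at the centre of its foot on the pump's deck, z up; fixed
- capped_c: one of the three outlets that still have their cap: dark steel hexagon 33 mm wide at the foot, then a black ribbed plastic screw cap 24 mm wide; 52 mm tall over all, origin at the centre of its foot on the pump's deck, z up; fixed
- tray: open bare metal parts tray, 165 x 225 mm (x, y), 28 mm high, walls and floor 3 mm, fixed on the bed plate; origin at the centre of its underside. Five small parts stand upright in it, 55 mm or more apart in any order. Tools, a bottle and equipment stand round the edges of the table, none higher than 280 mm
- loose_cap: the missing screw cap, loose: black ribbed plastic, 24 mm wide, 32 mm tall, closed top with bevelled edge, exactly like the three on the pump; standing in the parts tray, origin at the centre of its underside, z up
- cap_top (a point): centre of the top of the missing cap, 32 mm above its underside; z up. Point at this
- wide_cap: another cap, not the one: black plastic, 38 mm wide and only 18 mm tall, smooth; standing in the parts tray, origin at the centre of its underside, z up
- slim_cap: another cap, not the one: black plastic, 17 mm wide with a 28 mm wide flange at its foot, 44 mm tall; standing in the parts tray, origin at the centre of its underside, z up
- union_nut: steel union nut, 29 mm wide, 22 mm tall with a 16 mm through hole; standing in the parts tray, origin at the centre of its underside, z up
- hollow_bolt: steel hollow bolt standing on its 29 mm hexagon head, thread 15 mm wide, 38 mm tall; standing in the parts tray, origin at the centre of its underside, z up

How it is judged:
By the outcome, as a careful person would: the job done as asked, in the order asked, and still so for the second after the job is handed in, with the robot touching nothing.
It also fails if it takes over 48 s, if anything falls off the work surface, if the arm or the gripper's body presses on something with over 40 N, if the wrist force passes 120 N, or if a joint passes its speed limit or range.

ROBOT

A 6-joint arm with a two-finger parallel gripper is mounted at the origin on the work surface. World frame = base frame: x ahead of the robot, y to its left, z up, the work surface at z = 0. Lengths are in m, angles in rad, forces in N, time in s.
With the tool pointing down it reaches from about 0.35 to 0.85 m from the base axis. Payload 8.1 kg.
Tool frame: the origin (TCP) lies midway between the tips of the shut fingers; the grasp point (between the pads) lies robot.grip_depth behind it (robot.grip_depth is the distance from the TCP to the grasp point, in m); z points along the fingers, y is the line along which they close (so a half turn about z gives the same grasp; the last joint's range is limited). The gripper opens to 93 mm and grips with 3 to 60 N. Pads are 15 mm wide; open, the fingers measure 128 mm over their backs; the gripper's body (75 mm by 188 mm) begins 65 mm behind the grasp point.
Start: joints at [1.231, 0.13, 1.488, -0, 1.523, -0.085], TCP at [0.151, 0.581, 0.219] pointing down, gripper open.
Joint ranges: [-2.96, 2.96], [-0.89, 2.26], [0.02, 2.5], [-1.34, 4.48], [0, 2.73], [-2.66, 2.66]. Speed limits (rad/s): [2.39, 2.39, 2.79, 3.14, 3.14, 3.14].

INTERFACE

Orientations are given as a rotation vector (axis times angle).
In Python, from plant import robot gives the robot as it stands.
- The arm moves only by the tool carry_out, never from a script. Its argument "rows" is a list of rows, each a list of 6 numbers: the shift along the tool's x, y, z in m, then the turn, a rotation vector about the tool's x, y, z in degrees. A call has 1 to 12 rows; each row is the pose to reach, as a shift and turn from the pose commanded when the call began, along the tool's axes at that moment; what a row does not reach only later rows make up. A row lasts 1/8 s, in which the tool goes at most 62.5 mm and 10.7 degrees, less where a joint would pass 70% of its speed; a pose out of reach is approached as far as the arm can. A call with a gripper value outside its range is refused whole. "jaw" is the closure in counts, from 0 (fully open) to 255 (shut), set as the call begins (left out, the last holds). The fingers move at their own pace and stop on an object; "force" is the grip in N (left out, the last holds). Time passes only in rows, so rows that repeat a pose let the fingers close. It gives the time, the measured TCP pose, the force, the opening and the grip force at its end, in the units of the state.
- robot.read_state(): the state, without advancing time (a new reading comes with each control period).
- robot.read_camera(name): name is "scene" or "top" or "wrist"; returns the picture (480x640x3 uint8, red, green, blue); there is no depth.
- robot.camera_model(name): a dict with "fx", "fy", "cx", "cy" (pixels), "R" (3x3) and "t" (3): a world point X has camera coordinates R X + t; the wrist camera has in their place "mount" (4x4, takes a point from camera to tool coordinates, whose origin is the TCP and whose axes are the flange's). Camera axes: x right, y down, z forward; pixel columns grow to the right and rows downward; lengths in m; the calibration is good to about 2 mm. The wrist camera is an equidistant fisheye: a pixel r from the principal point sees the ray r / f radians off the axis. A picture is of the moment at which its call begins: read the wrist's pose just before it. camera_model takes no time and is no camera call.
- robot.close_job(): hands the job in; it is judged then, once.
Trained networks look in the newest picture that a camera, given by its name, has taken for a name from the list of things; names that differ only in an ending like _2 or _b are one class to them, and where a whole thing is asked for, a point or a joint stands for the part that bears it (a point fixed in the world has none). Each returns a list of dicts, best first, with "conf" (0 to 1); they miss things now and then, are a little off and sometimes report something else, mostly with a low value. They report only what shows in the picture. A call takes as long as a camera call.
- robot.outline_of(camera, target): "pixels" (480x640 bool, what is visible of it) and "pixel" ([column, row] in pixels, amid what is visible of it).
The state is a dict: "t": time; "q": joint angles; "dq": joint speeds; "joint_torque": joint torques, N m; "tool_pos": TCP position; "orientation": TCP orientation; "force": force on the tool from outside, world axes, zero at the start; "wrist_torque": the same for the moment, N m; "opening": finger opening in m; "gripper_force": force on a finger pad.
Only numpy, scipy, OpenCV 4.12 (cv2) and the standard library are available. Lean on these libraries where they do the work, as an engineer would, in place of code of your own. Each camera call takes 0.05 s, during which the arm holds its last target. There are 200 camera calls.

## Working session

There is one attempt and no reset: what is moved stays moved. The work goes in short steps, Python scripts to look and compute and a tool call to move; the robot and the scene stay as the last step left them, time stands still between calls to the robot, and variables do not carry over. Pictures are saved under pics/ and viewed, at most 10 in all, crops included, and the job is handed in when it is done.

Besides the shell and the picture viewer there is one more tool, called after "Request:" by a JSON object that holds its "api" and its "payload", one argument or row to a line. carry_out: Moves the arm, as the interface text tells. Its arguments: {"type":"object","properties":{"rows":{"type":"array"},"jaw":{"type":"number"},"force":{"type":"number"}},"required":["rows"]}

```bash
mkdir -p pics; cat > h.py <<'E'
import numpy as np, cv2
from plant import robot
from scipy.spatial.transform import Rotation as Rot
def ray(cam,px):
    m=robot.camera_model(cam)
    R,t=np.array(m['R']),np.array(m['t'])
    d=R.T@np.array([(px[0]-m['cx'])/m['fx'],(px[1]-m['cy'])/m['fy'],1]); return -R.T@t,d
def at_z(cam,px,z):
    o,d=ray(cam,px); return o+d*(z-o[2])/d[2]
E
python3 - <<'E'
from h import *
s=robot.read_state();print(s['t'],s['tool_pos'],s['orientation'],s['opening'],robot.grip_depth)
for c in('top','scene'):
    im=robot.read_camera(c); cv2.imwrite(f'pics/{c}.png',im[:,:,::-1])
    for n in('loose_cap','open_outlet','capped_a','wide_cap','slim_cap','union_nut','hollow_bolt'):
        z={'loose_cap':.045,'wide_cap':.035,'slim_cap':.045,'union_nut':.035,'hollow_bolt':.045}.get(n,.19)
        for d in robot.outline_of(c,n)[:4]:
            ys,xs=np.nonzero(d['pixels'])
            print(c,n,round(d['conf'],2),np.round(d['pixel']),xs.min(),xs.max(),ys.min(),ys.max(),at_z(c,d['pixel'],z).round(3))
    print(robot.camera_model(c))
E
```

```text
0.0 [0.15103307 0.58008331 0.21759009] [-3.99094317e-01 -3.11580047e+00  2.86872066e-03] 0.09301669900690171 0.0188
top loose_cap 0.47 [218. 219.] 209 223 213 228 [0.61  0.194 0.045]
top open_outlet 0.88 [468. 218.] 458 480 212 231 [ 0.576 -0.219  0.19 ]
top capped_a 0.84 [447. 229.] 435 459 218 239 [ 0.561 -0.185  0.19 ]
top capped_a 0.76 [424. 239.] 412 434 227 247 [ 0.546 -0.15   0.19 ]
top capped_a 0.63 [494. 214.] 481 507 201 223 [ 0.582 -0.26   0.19 ]
top capped_a 0.39 [181. 214.] 173 188 210 224 [0.592 0.223 0.19 ]
top wide_cap 0.83 [232. 265.] 223 243 255 275 [0.527 0.17  0.035]
top slim_cap 0.5 [196. 255.] 187 204 248 263 [0.545 0.233 0.045]
top union_nut 0.75 [156. 253.] 145 162 246 261 [0.552 0.308 0.035]
top union_nut 0.55 [232. 266.] 223 243 255 275 [0.526 0.17  0.035]
top hollow_bolt 0.59 [182. 218.] 174 189 209 224 [0.614 0.259 0.045]
{'fx': 516.7541910695597, 'fy': 516.7541910695597, 'cx': 323.17755495867516, 'cy': 249.69397054248503, 'R': array([[-0.02265337, -0.99964553,  0.0139869 ],
       [-0.99256945,  0.02081559, -0.11988575],
       [ 0.1195521 , -0.01659879, 
[... 510 characters left out ...]
[281. 418.] 273 291 409 431 [0.619 0.262 0.035]
scene slim_cap 0.69 [326. 401.] 320 336 386 410 [0.549 0.244 0.045]
scene slim_cap 0.28 [305. 416.] 240 362 331 479 [0.583 0.265 0.045]
scene union_nut 0.91 [329. 448.] 320 338 436 461 [0.55  0.311 0.035]
scene hollow_bolt 0.74 [281. 418.] 273 291 407 431 [0.619 0.267 0.045]
scene hollow_bolt 0.71 [336. 363.] 326 347 350 373 [0.528 0.18  0.045]
{'fx': 454.77968045173225, 'fy': 454.77968045173225, 'cx': 322.74850325122526, 'cy': 235.07630470060803, 'R': array([[-0.99788804,  0.06290339, -0.01620563],
       [ 0.05544415,  0.69482815, -0.71703541],
       [-0.03384382, -0.71641957, -0.69684833]]), 't': array([0.53807928, 0.09104331, 0.93382321])}
```

```bash
python3 - <<'E'
import cv2,numpy as np
a=cv2.imread('pics/top.png');b=cv2.imread('pics/scene.png')
p=cv2.resize(a[190:300,130:270],None,fx=2.85,fy=2.85,interpolation=3);q=cv2.resize(a[190:300,390:530],None,fx=2.85,fy=2.85,interpolation=3)
r=cv2.resize(b[340:470,250:365],(399,290),interpolation=3);s=cv2.resize(b[120:220,260:370],(399,285),interpolation=3)
f=lambda x:cv2.resize(x,(399,290))
cv2.imwrite('pics/crop.png',np.vstack([np.hstack([f(p),f(q)]),np.hstack([f(r),f(s)])]))
E
```

```text
(no output)
```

View pics/crop.png

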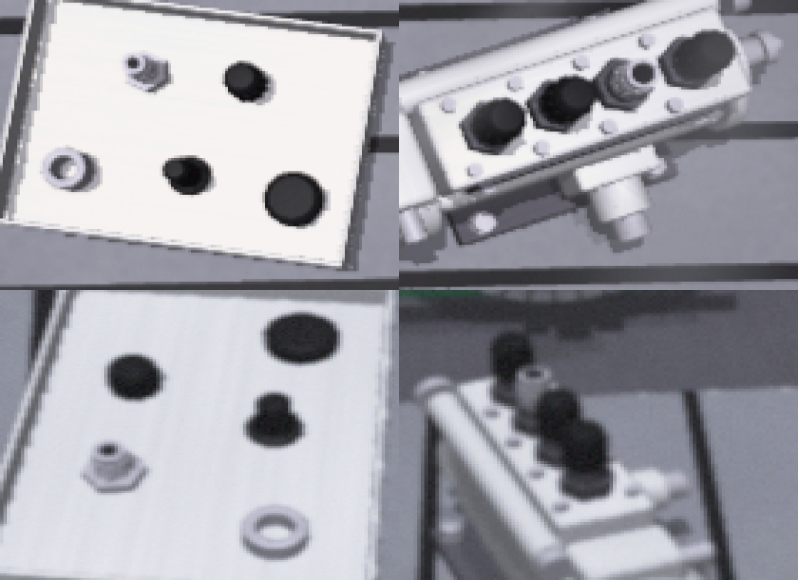

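View pics/scene.png

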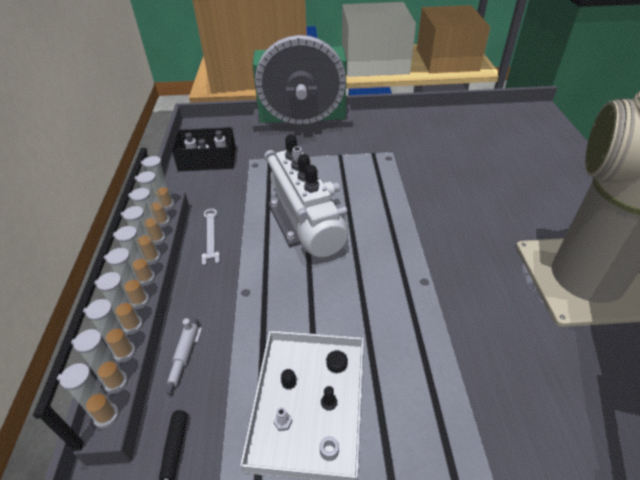

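The crop (top row from the top camera, bottom row from the scene camera) shows the loose cap, a plain black cylinder, at top-camera pixel (217,220) and scene pixel (287,376). The open outlet is the third from the near end, second from the far end, with its mouth at top-camera pixel (475.6,217.7). The networks agree on both.

```bash
cat >> h.py <<'E'
def shift(target):
    s=robot.read_state(); R=Rot.from_rotvec(s['orientation'])
    print('t',s['t'],'pos',np.round(s['tool_pos'],4),'shift mm',(1000*R.inv().apply(np.array(target)-s['tool_pos'])).round(1))
E
python3 - <<'E'
from h import *
print(at_z('top',(475.6,217.7),.2), at_z('top',(216,219.5),.045))
s=robot.read_state();print(Rot.from_rotvec(s['orientation']).as_matrix().round(3))
shift([.610,.196,.26])
print(robot.camera_model('wrist'))
E
```

```text
[ 0.57558815 -0.22727459  0.2       ] [0.6093229  0.19698611 0.045     ]
[[-0.968  0.252 -0.   ]
 [ 0.252  0.968  0.   ]
 [ 0.     0.    -1.   ]]
t 0.8 pos [0.1512 0.5807 0.2187] shift mm [-540.9 -256.6  -41.4]
{'fx': 371.64829954431775, 'fy': 371.64829954431775, 'cx': 317.77271610144123, 'cy': 240.0927930523438, 'mount': array([[-6.11914018e-04, -9.62288199e-01, -2.72031336e-01,
         7.52207474e-02],
       [ 9.99999696e-01, -4.57153733e-04, -6.32280795e-04,
        -7.85025544e-04],
       [ 4.84076206e-04, -2.72031640e-01,  9.62288186e-01,
        -1.67255699e-01],
       [ 0.00000000e+00,  0.00000000e+00,  0.00000000e+00,
         1.00000000e+00]])}
```

Request:
{"api": "carry_out", "payload": {
  "rows": [
    [-20, -10, -40, 0, 0, 0]
  ],
  "jaw": 300
}}

```text
out of range
```

That call was my mistake: I gave the shift in mm and the jaw a value out of range. It was refused whole, so nothing moved. Shifts are in metres, so I'm sending it again.

Request:
{"api": "carry_out", "payload": {
  "rows": [
    [-0.04, -0.02, -0.03, 0, 0, 0],
    [-0.09, -0.043, -0.06, 0, 0, 0],
    [-0.14, -0.067, -0.06, 0, 0, 0],
    [-0.19, -0.09, -0.06, 0, 0, 0],
    [-0.24, -0.114, -0.06, 0, 0, 0],
    [-0.29, -0.138, -0.06, 0, 0, 0],
    [-0.34, -0.161, -0.06, 0, 0, 0],
    [-0.39, -0.185, -0.06, 0, 0, 0],
    [-0.44, -0.209, -0.06, 0, 0, 0],
    [-0.49, -0.232, -0.05, 0, 0, 0],
    [-0.53, -0.251, -0.04, 0, 0, 0],
    [-0.541, -0.257, -0.04, 0, 0, 0]
  ],
  "jaw": 255
}}

```text
t: 2.3
tool_pos: [0.6109, 0.1932, 0.2569]
orientation: [-0.403, -3.113, 0.002]
force: [-0.9, 0.1, -0.3]
opening: 0.0004
gripper_force: 0.0
```

Request:
{"api": "carry_out", "payload": {
  "rows": [
    [0, 0, 0, 0, 0, 0],
    [0, 0, 0, 0, 0, 0],
    [0, 0, 0, 0, 0, 0]
  ]
}}

```text
t: 2.68
tool_pos: [0.6094, 0.1969, 0.2594]
orientation: [0.396, 3.116, 0.001]
force: [0.4, -0.0, -0.4]
opening: 0.0004
gripper_force: 0.0
```

```bash
cat >> h.py <<'E'
def wrist(name,z):
    m=robot.camera_model('wrist'); M=np.array(m['mount'])
    s=robot.read_state(); R=Rot.from_rotvec(s['orientation']).as_matrix(); p=np.array(s['tool_pos'])
    im=robot.read_camera('wrist')[:,:,::-1].copy()
    def pt(px,z):
        v=np.array([px[0]-m['cx'],px[1]-m['cy']])/m['fx']; r=np.hypot(*v)
        d=R@M[:3,:3]@np.r_[v/r*np.sin(r),np.cos(r)]; o=p+R@M[:3,3]
        return o+d*(z-o[2])/d[2]
    return im,pt
E
python3 - <<'E'
from h import *
im,pt=wrist('',0); cv2.imwrite('pics/w1.png',im)
for n in('loose_cap','slim_cap','wide_cap'):
    for d in robot.outline_of('wrist',n)[:2]:
        ys,xs=np.nonzero(d['pixels']); print(n,round(d['conf'],2),np.round(d['pixel'],1),xs.min(),xs.max(),ys.min(),ys.max(),pt(d['pixel'],.048).round(4))
s=robot.read_state();print(s['tool_pos'],s['opening'],s['t'])
E
```

```text
loose_cap 0.83 [322.5 205.9] 308 332 196 221 [0.6058 0.202  0.048 ]
slim_cap 0.94 [337.8 138.7] 327 352 128 153 [0.5425 0.2342 0.048 ]
slim_cap 0.31 [272.2 140.5] 256 291 123 157 [0.5272 0.1697 0.048 ]
wide_cap 0.9 [272.  141.2] 255 291 123 158 [0.5279 0.1693 0.048 ]
wide_cap 0.74 [416.2 125.2] 396 425 116 143 [0.5469 0.3166 0.048 ]
[0.60966273 0.19620584 0.2589432 ] 0.00034793939483315566 2.875
```

View pics/w1.png

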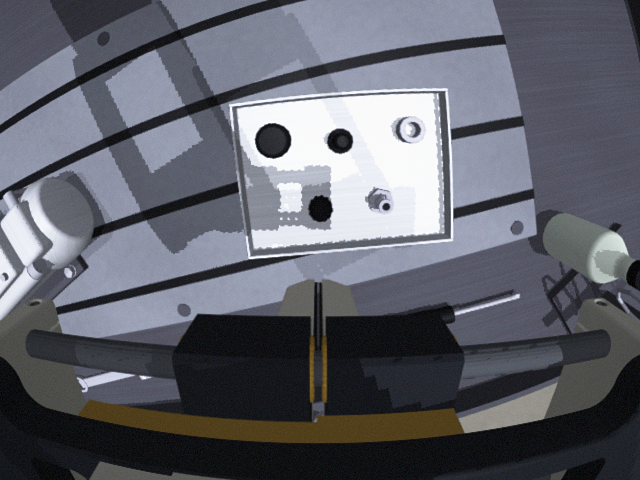

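The wrist picture shows the shut fingers and the tray, with the loose cap at about (320,208). The slim cap is at (340,141), the wide cap at (272,141), the bolt at (381,202) and the nut at (409,129). That puts the cap at about (0.6085, 0.1985). I'll go down partway and look again.

Request:
{"api": "carry_out", "payload": {
  "rows": [
    [0.002, 0.002, 0.03, 0, 0, 0],
    [0.002, 0.002, 0.07, 0, 0, 0],
    [0.002, 0.002, 0.11, 0, 0, 0],
    [0.002, 0.002, 0.13, 0, 0, 0],
    [0.002, 0.002, 0.13, 0, 0, 0],
    [0.002, 0.002, 0.13, 0, 0, 0],
    [0.002, 0.002, 0.13, 0, 0, 0]
  ]
}}

```text
t: 3.75
tool_pos: [0.6099, 0.1984, 0.131]
orientation: [0.399, 3.113, 0.002]
force: [0.7, -0.1, 0.2]
opening: 0.0008
gripper_force: 0.0
```

```bash
python3 - <<'E'
from h import *
im,pt=wrist('',0); cv2.imwrite('pics/w2.png',im)
for d in robot.outline_of('wrist','loose_cap')[:2]:
        ys,xs=np.nonzero(d['pixels']); print(round(d['conf'],2),np.round(d['pixel'],1),xs.min(),xs.max(),ys.min(),ys.max(),pt(d['pixel'],.05).round(4))
s=robot.read_state();print(s['tool_pos'],s['t'])
E
```

```text
0.87 [320.6 240.7] 302 337 221 262 [0.606  0.2006 0.05  ]
0.57 [406.2 233. ] 387 427 211 251 [0.6158 0.2603 0.05  ]
[0.60944332 0.1982035  0.1302766 ] 3.85
```

View pics/w2.png

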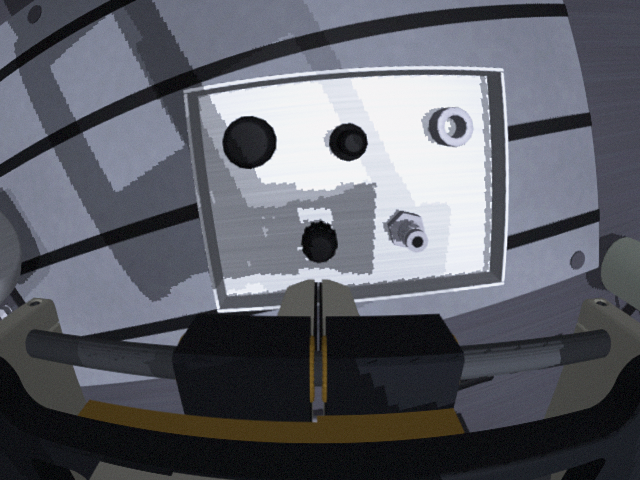

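The wrist view from z 0.13 shows the cap at (320,241), directly under the fingertip line. I'll go down to 25 mm above it and hold.

Request:
{"api": "carry_out", "payload": {
  "rows": [
    [0.002, 0.001, 0.02, 0, 0, 0],
    [0.002, 0.001, 0.04, 0, 0, 0],
    [0.002, 0.001, 0.048, 0, 0, 0],
    [0.002, 0.001, 0.048, 0, 0, 0],
    [0.002, 0.001, 0.048, 0, 0, 0],
    [0.002, 0.001, 0.048, 0, 0, 0],
    [0.002, 0.001, 0.048, 0, 0, 0],
    [0.002, 0.001, 0.048, 0, 0, 0],
    [0.002, 0.001, 0.048, 0, 0, 0],
    [0.002, 0.001, 0.048, 0, 0, 0]
  ]
}}

```text
t: 5.1
tool_pos: [0.6069, 0.1995, 0.0807]
orientation: [0.399, 3.116, 0.0]
force: [0.7, -0.8, -0.8]
opening: 0.0007
gripper_force: 0.0
```

```bash
python3 - <<'E'
from h import *
im=robot.read_camera('scene')[:,:,::-1]; top=robot.read_camera('top')[:,:,::-1]
cv2.imwrite('pics/hov.png',np.hstack([cv2.resize(im[300:450,220:370],(400,400),interpolation=3),cv2.resize(top[170:320,130:280],(400,400),interpolation=3)]))
shift([.6075,.1995,.082])
E
```

```text
t 5.2 pos [0.6069 0.1995 0.0806] shift mm [-0.6  0.2 -1.4]
```

View pics/hov.png

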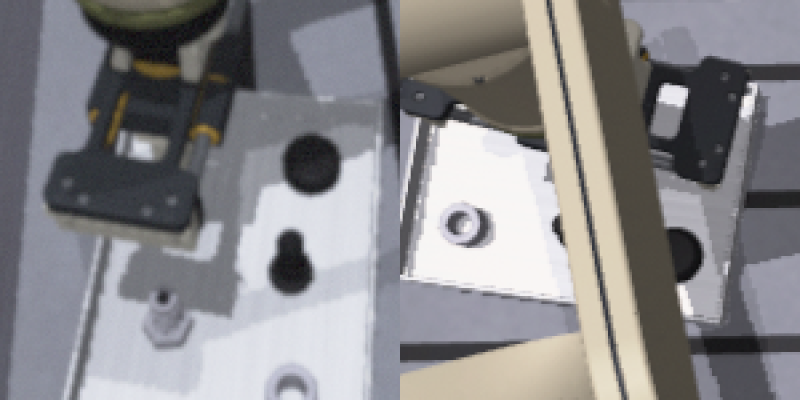

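In both fixed cameras the hand hides the cap; the bolt, slim cap, wide cap and nut stand clear. The tips are 24 mm above the cap, so I'll hold here.

Request:
{"api": "carry_out", "payload": {
  "rows": [
    [0, 0, 0, 0, 0, 0],
    [0, 0, 0, 0, 0, 0],
    [0, 0, 0, 0, 0, 0],
    [0, 0, 0, 0, 0, 0],
    [0, 0, 0, 0, 0, 0],
    [0, 0, 0, 0, 0, 0],
    [0, 0, 0, 0, 0, 0],
    [0, 0, 0, 0, 0, 0],
    [0, 0, 0, 0, 0, 0],
    [0, 0, 0, 0, 0, 0],
    [0, 0, 0, 0, 0, 0],
    [0, 0, 0, 0, 0, 0]
  ]
}}

```text
t: 6.7
tool_pos: [0.6069, 0.1995, 0.0807]
orientation: [0.399, 3.116, -0.0]
force: [-0.5, -0.1, -0.3]
opening: 0.0009
gripper_force: 0.0
```

Request:
{"api": "carry_out", "payload": {
  "rows": [
    [0, 0, 0, 0, 0, 0],
    [0, 0, 0, 0, 0, 0],
    [0, 0, 0, 0, 0, 0],
    [0, 0, 0, 0, 0, 0],
    [0, 0, 0, 0, 0, 0],
    [0, 0, 0, 0, 0, 0],
    [0, 0, 0, 0, 0, 0],
    [0, 0, 0, 0, 0, 0]
  ]
}}

```text
t: 7.7
tool_pos: [0.6069, 0.1995, 0.0807]
orientation: [0.399, 3.116, 0.0]
force: [0.3, 0.8, 0.4]
opening: 0.0004
gripper_force: 0.0
```

Request:
{"api": "carry_out", "payload": {
  "rows": [
    [0, 0, -0.03, 0, 0, 0],
    [0, 0, -0.08, 0, 0, 0],
    [0, 0, -0.13, 0, 0, 0],
    [0, 0, -0.18, 0, 0, 0],
    [0, 0, -0.23, 0, 0, 0],
    [0, 0, -0.26, 0, 0, 0],
    [0, 0, -0.27, 0, 0, 0],
    [0, 0, -0.27, 0, 0, 0],
    [0, 0, -0.27, 0, 0, 0]
  ]
}}

```text
t: 8.82
tool_pos: [0.6063, 0.1993, 0.3482]
orientation: [-0.399, -3.113, 0.002]
force: [0.2, 0.3, -0.6]
opening: 0.0007
gripper_force: 0.0
```

```bash
python3 - <<'E'
from h import *
# outlet mouth: two fixed cameras, mouth pixels top(475.6,217.7); scene mouth from crop (538,373)
px=(260+(538-399)*110/399,120+(373-290)*100/290)
print(px,at_z('scene',px,.2)); shift([.575,-.224,.35])
E
```

```text
(298.3208020050125, 148.6206896551724) [ 0.57213982 -0.22681426  0.2       ]
t 8.825 pos [0.6063 0.1993 0.3482] shift mm [ -76.4 -417.6   -1.4]
```

Request:
{"api": "carry_out", "payload": {
  "rows": [
    [-0.005, -0.03, 0, 0, 0, 0],
    [-0.014, -0.075, 0, 0, 0, 0],
    [-0.022, -0.12, 0, 0, 0, 0],
    [-0.03, -0.165, 0, 0, 0, 0],
    [-0.038, -0.21, 0, 0, 0, 0],
    [-0.046, -0.255, 0, 0, 0, 0],
    [-0.054, -0.3, 0, 0, 0, 0],
    [-0.062, -0.345, 0, 0, 0, 0],
    [-0.07, -0.385, 0, 0, 0, 0],
    [-0.074, -0.41, 0, 0, 0, 0],
    [-0.076, -0.421, 0, 0, 0, 0],
    [-0.076, -0.421, 0, 0, 0, 0]
  ]
}}

```text
t: 10.32
tool_pos: [0.574, -0.2271, 0.3494]
orientation: [-0.4, -3.114, -0.001]
force: [1.2, 0.2, -0.6]
opening: 0.0007
gripper_force: 0.0
```

Request:
{"api": "carry_out", "payload": {
  "rows": [
    [0, 0, 0, 0, 0, 0],
    [0, 0, 0, 0, 0, 0],
    [0, 0, 0, 0, 0, 0],
    [0, 0, 0, 0, 0, 0]
  ]
}}

```text
t: 10.82
tool_pos: [0.5744, -0.2267, 0.3508]
orientation: [0.398, 3.116, -0.0]
force: [0.3, 0.1, 0.3]
opening: 0.0006
gripper_force: 0.0
```

```bash
python3 - <<'E'
from h import *
im,pt=wrist('',0); cv2.imwrite('pics/w3.png',im)
for n in ('open_outlet','capped_a'):
  for d in robot.outline_of('wrist',n)[:4]:
        ys,xs=np.nonzero(d['pixels']); print(n,round(d['conf'],2),np.round(d['pixel'],1),xs.min(),xs.max(),ys.min(),ys.max(),pt(d['pixel'],.18).round(4))
shift([.574,-.227,.225])
E
```

```text
open_outlet 0.95 [321.3 218.4] 305 336 201 235 [ 0.5744 -0.2244  0.18  ]
capped_a 0.91 [283.1 242.2] 268 301 223 261 [ 0.5876 -0.2652  0.18  ]
capped_a 0.8 [353.2 197.8] 338 371 180 215 [ 0.5629 -0.191   0.18  ]
capped_a 0.61 [390.6 175.8] 372 411 159 191 [ 0.5512 -0.1524  0.18  ]
t 10.975 pos [ 0.5743 -0.227   0.3507] shift mm [ 3.000e-01 -1.000e-01  1.257e+02]
```

View pics/w3.png

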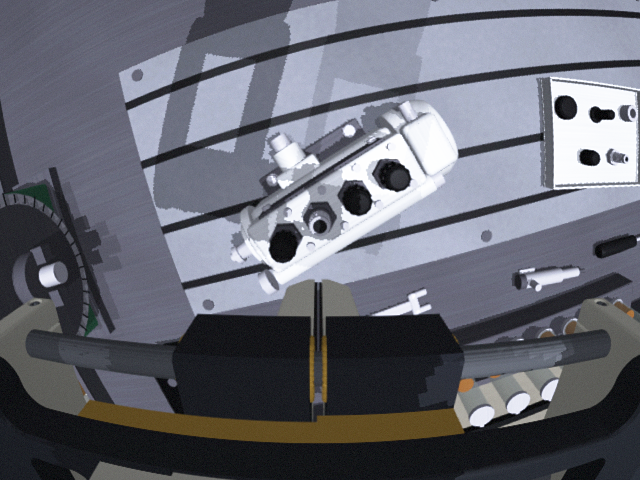

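The wrist picture shows the open outlet's bright thread with its mouth at about (320,225). The caps next to it are at (285,243) and (355,197). I'll work out the mouth position.

```bash
python3 - <<'E'
from h import *
im,pt=wrist('',0); print(pt((319.8,225.5),.2))
E
```

```text
[ 0.5757849  -0.22654713  0.2       ]
```

Request:
{"api": "carry_out", "payload": {
  "rows": [
    [0, 0, 0.02, 0, 0, 0],
    [0, 0, 0.05, 0, 0, 0],
    [0, 0, 0.07, 0, 0, 0],
    [0, 0, 0.07, 0, 0, 0],
    [0, 0, 0.07, 0, 0, 0],
    [0, 0, 0.07, 0, 0, 0]
  ]
}}

```text
t: 11.78
tool_pos: [0.5749, -0.2274, 0.2823]
orientation: [0.399, 3.114, -0.001]
force: [0.5, 0.1, -0.7]
opening: 0.0005
gripper_force: 0.0
```

```bash
python3 - <<'E'
from h import *
im,pt=wrist('',0); cv2.imwrite('pics/w4.png',cv2.resize(im[180:320,220:420],(800,560),interpolation=3))
for y in(245,255,265): print(y,pt((320,y),.2).round(4))
shift([.574,-.227,.225])
E
```

```text
245 [ 0.5742 -0.2266  0.2   ]
255 [ 0.5813 -0.2285  0.2   ]
265 [ 0.5886 -0.2304  0.2   ]
t 11.825 pos [ 0.5749 -0.2274  0.2822] shift mm [ 1.1  0.2 57.2]
```

View pics/w4.png

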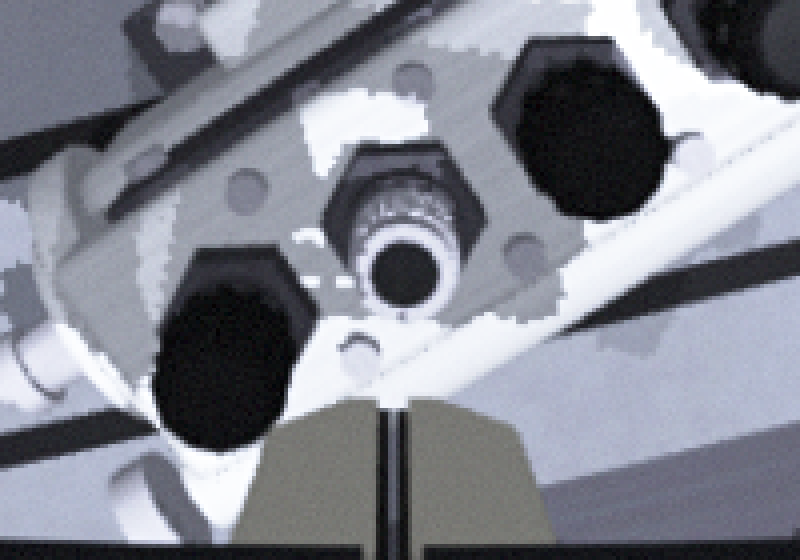

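The close-up shows the bore at crop (405,272), full-image (321,248), which is about (0.576, -0.2265). The tips are within 2 mm of that laterally. I'll go down to 25 mm above it and hold, then draw up.

Request:
{"api": "carry_out", "payload": {
  "rows": [
    [-0.001, 0.001, 0.02, 0, 0, 0],
    [-0.001, 0.001, 0.045, 0, 0, 0],
    [-0.001, 0.001, 0.057, 0, 0, 0],
    [-0.001, 0.001, 0.057, 0, 0, 0],
    [-0.001, 0.001, 0.057, 0, 0, 0],
    [-0.001, 0.001, 0.057, 0, 0, 0],
    [-0.001, 0.001, 0.057, 0, 0, 0],
    [-0.001, 0.001, 0.057, 0, 0, 0],
    [-0.001, 0.001, 0.057, 0, 0, 0],
    [-0.001, 0.001, 0.057, 0, 0, 0]
  ]
}}

```text
t: 13.08
tool_pos: [0.5755, -0.2264, 0.2237]
orientation: [0.399, 3.116, -0.0]
force: [-0.6, 0.6, -1.1]
opening: 0.0006
gripper_force: 0.0
```

Request:
{"api": "carry_out", "payload": {
  "rows": [
    [0, 0, 0, 0, 0, 0],
    [0, 0, 0, 0, 0, 0],
    [0, 0, 0, 0, 0, 0],
    [0, 0, 0, 0, 0, 0],
    [0, 0, 0, 0, 0, 0],
    [0, 0, 0, 0, 0, 0],
    [0, 0, 0, 0, 0, 0],
    [0, 0, 0, 0, 0, 0],
    [0, 0, 0, 0, 0, 0],
    [0, 0, 0, 0, 0, 0],
    [0, 0, 0, 0, 0, 0],
    [0, 0, 0, 0, 0, 0]
  ]
}}

```text
t: 14.58
tool_pos: [0.5755, -0.2264, 0.2237]
orientation: [0.399, 3.116, -0.0]
force: [-0.3, -0.8, 0.3]
opening: 0.0005
gripper_force: 0.0
```

Request:
{"api": "carry_out", "payload": {
  "rows": [
    [0, 0, 0, 0, 0, 0],
    [0, 0, 0, 0, 0, 0],
    [0, 0, 0, 0, 0, 0],
    [0, 0, 0, 0, 0, 0],
    [0, 0, 0, 0, 0, 0],
    [0, 0, 0, 0, 0, 0],
    [0, 0, 0, 0, 0, 0],
    [0, 0, 0, 0, 0, 0]
  ]
}}

```text
t: 15.58
tool_pos: [0.5755, -0.2263, 0.2236]
orientation: [-0.399, -3.116, -0.0]
force: [0.5, 0.2, -0.5]
opening: 0.0004
gripper_force: 0.0
```

Request:
{"api": "carry_out", "payload": {
  "rows": [
    [0, 0, -0.03, 0, 0, 0],
    [0, 0, -0.07, 0, 0, 0],
    [0, 0, -0.11, 0, 0, 0],
    [0, 0, -0.15, 0, 0, 0],
    [0, 0, -0.18, 0, 0, 0],
    [0, 0, -0.2, 0, 0, 0],
    [0, 0, -0.2, 0, 0, 0],
    [0, 0, -0.2, 0, 0, 0],
    [0, 0, -0.2, 0, 0, 0],
    [0, 0, -0.2, 0, 0, 0],
    [0, 0, -0.2, 0, 0, 0]
  ]
}}

```text
t: 16.95
tool_pos: [0.5754, -0.2263, 0.4232]
orientation: [-0.399, -3.115, -0.0]
force: [0.2, 1.3, -0.7]
opening: 0.0001
gripper_force: 0.0
```

```bash
python3 - <<'E'
from h import *
s=robot.read_state();print(s['t'],s['tool_pos'],np.abs(s['dq']).max()); print(robot.close_job())
E
```

```text
16.95 [ 0.57542032 -0.2263243   0.42317832] 0.0048905516453384215
the job is handed in; nothing more can be done
None
```

I pointed at the loose cap and then at the open outlet, each from about 24 mm above by my measured positions and for over two seconds, drew the hand up to 0.42 m with no sign of contact, and handed the job in at 17 s; no verdict came back.

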